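# Seat a dental cast over the hidden pin of the sprung station and hold it pressed

## Task

Take the full-arch dental cast (the one with a complete horseshoe of teeth) out of the steel tray, leaving the other pieces in it, and carry it to the grey seating station. With its front teeth facing squarely away from the station's upright back plate, work the hole in its underside over the locating pin until the cast drops flat onto the round seat, then press it down so the sprung seat goes all the way down; finish while still holding the cast pressed down with the gripper. Do not shift or knock over the other things on the bench.

Things in the scene. Friction and masses are not known exactly. Their poses are not given: they have to be found in the camera images.
- cast: Full-arch dental cast: plaster block 56 mm (its x) by 50 mm (its y) by 30 mm high, on top a pink gum ridge with a complete horseshoe of teeth inside the block's outline, 40.5 mm high in all; 0.12 to 0.24 kg. Front teeth at -x, open heel at +x. Grip it by the two flat sides 50 mm apart (+y and -y), free from the underside to 30 mm up. Origin: centre of the underside, z up.
- cast_hole (a point): Mouth of the blind round hole in the middle of the cast's underside (at the cast's origin): 11 mm in diameter, 24 mm deep, with a 1.5 mm bevel at the mouth. Unseen from above.
- cast_front (a point): Point on the cast at the middle of its front-teeth side, 28 mm from the origin along -x, 15 mm above the underside.
- toothless: A plaster cast 50 x 44 x 34 mm high with a bare gum horseshoe and no teeth; stays in the tray. Origin: centre of underside.
- quadrant: A narrow plaster cast 50 x 28 x 39 mm high with teeth on one quarter only; stays in the tray. Origin: centre of underside.
- mirror: A dental mirror, 155 mm long and 8 mm thick, lying in the tray along the tray's far (+x) wall. Origin: on the underside, near the middle of its handle.
- tray: Shallow steel tray 170 mm (its x) by 360 mm (its y), walls 3 mm thick and 16 mm high, floor 3 mm thick, fixed to the bench. Origin: centre of the underside. The three casts stand upright on its floor about 105 mm apart along its y, in any order, each turned by up to 0.35 rad from the tray's axes.
- station: The seating station, fixed to the bench: a grey box 150 mm (its x) by 110 mm (its y) by 45 mm high; at its +x end an upright back plate 90 mm wide, 14 mm thick, from 57 to 71 mm from the origin along x, whose top is 90 mm above the bench. Origin: centre of the underside.
- seat_top (a point): Centre of the upper face of the station's round aluminium seat, 60 mm in diameter; its axes are the station's (x towards the back plate, z up). 70 mm above the bench with the seat up; it goes down with the seat. The cast sits here, its underside on this face.
- pin_zone (a point): Point over the seat's centre, level with the tip of the locating pin, 82 mm above the bench. The upright steel pin, 8 mm in diameter, tip bevelled by 1.5 mm, is fixed in the station and stands 12 mm above the raised seat, up to 3 mm off this point in the station's x and in its y: feel for it, the cast hides it. It holds the cast off the seat until it is in the hole.
- seat (a joint): How far the sprung seat is pressed down: 0 up, 0.008 m at its stop. It starts to move at about 4 N and takes about 8 N to reach the stop; it springs back when released.
- dropper: Small black bottle with red cap, 24 mm in diameter, 55 mm high, standing between tray and station. Origin: centre of underside.
- spray: Spray can, 52 mm in diameter, 200 mm high, standing at the back. Origin: centre of underside.
- cup: Empty paper cup, 72 mm in diameter, 90 mm high, standing at the back left. Origin: centre of underside.
- burblock: Clear round bur block, 56 mm in diameter, 20 mm high, at the back right. Origin: centre of underside.
- case: Blue plastic case 60 x 85 x 38 mm, at the right. Origin: centre of underside.
- curelight: White curing light, about 190 mm long, lying at the near left. Origin: on the underside, in the middle of the handle.
Things that resemble listed ones, but are neither listed nor needed, are in the scene too. What is shaped like the toothless but orange is not meant.

How it is judged (in metres and radians):
On the way:
1. the full-arch cast is lifted clear of the tray in the gripper (height (world z) of cast above 0.03 m and contact force between the fingers and cast above 1 N), for 0.1 s.
At the end, for the whole second after the job is handed in: Cast over the pin, flat on the seat (within 2 mm, 0.08 rad; hole within 7.5 mm of seat centre), front teeth away from the back plate within 0.26 rad, fingers bearing on it and holding the seat at least 6.2 mm down; other casts and mirror still in the tray (value of joint seat above 0.0062 m and z of cast in the frame of seat_top below 0.002 m and horizontal distance between cast and seat_top below 0.0075 m and angle between cast's own z axis and vertical below 0.08 rad and angle between the x axis of cast and the x axis of seat_top, either way round below 0.26 rad and x of cast_front in the frame of seat_top below -0.01 m and contact force between the fingers and cast above 2 N and contact force between cast and station above 3 N and x of toothless in the frame of tray between -0.085 and 0.085 m and y of toothless in the frame of tray between -0.18 and 0.18 m and x of quadrant in the frame of tray between -0.085 and 0.085 m and y of quadrant in the frame of tray between -0.18 and 0.18 m and x of mirror in the frame of tray between -0.085 and 0.085 m and height (world z) of each of toothless, quadrant, mirror below 0.03 m and y of mirror in the frame of tray between -0.18 and 0.18 m); the arm keeps its last pose, push and grip.
It fails at once if a bystander on the bench is shifted by more than 30 mm or tipped (distance of any of dropper, spray, cup, burblock, case, curelight from where it was at the start of the episode above 0.03 m or angle between any of dropper, spray, cup's own z axis and vertical above 0.6 rad).
It also fails if it takes over 45 s, if anything falls off the work surface, if the arm or the gripper's body presses on something with over 40 N, if the wrist force passes 120 N, or if a joint passes its speed limit or range.

## Robot

A 6-joint arm with a two-finger parallel gripper is mounted at the origin on the work surface. World frame = base frame: x ahead of the robot, y to its left, z up, the work surface at z = 0. Lengths are in mm, angles in rad, forces in N, time in s.
With the tool pointing down it reaches from about 350 to 775 mm from the base axis. Payload 7.3 kg.
Tool frame: the origin (TCP) lies between the finger pads; the fingertips stand 19 mm ahead of it and the grasp point (between the pads) is the TCP; z points along the fingers, y is the line along which they close (so a half turn about z gives the same grasp; the last joint's range is limited). The gripper opens to 92 mm and grips with 3 to 60 N. Pads are 19 mm wide; open, the fingers measure 130 mm over their backs; the gripper's body (75 mm by 190 mm) begins 47 mm behind the grasp point.
Start: joints at [-1.256, 0.342, 1.524, -0, 1.275, -0.146], TCP at [233.473, -470.248, 245.741] pointing down, gripper open.
Joint ranges: [-2.53, 2.53], [-0.77, 2.02], [0.04, 2.7], [-1, 4.14], [0.28, 2.66], [-3.11, 3.11]. Speed limits (rad/s): [2.57, 2.57, 3.14, 3.14, 3.14, 3.14].

## Interface

Orientations are given as a unit quaternion [w, x, y, z].
In Python, from bench import status, imaging, job gives the robot as it stands.
- The arm moves only by the tool arm_command, never from a script. Its argument "series" is a list that holds one entry, the list of rows, each a list of 6 numbers: the shift along the world's x, y, z in mm, then the turn, a rotation vector about the world's x, y, z in degrees. A call has 1 to 8 rows; each row shifts and turns the commanded pose from where the row before left it; what a row does not reach is not made up. A row lasts 1/8 s, in which the tool goes at most 62.5 mm and 10.7 degrees, less where a joint would pass 70% of its speed; a pose out of reach is approached as far as the arm can. A call is refused whole if a number of a shift passes 62.5 or a number of a turn 10.7, either way. A call with a gripper value outside its range is refused whole. "claw" is the opening, from 0 (shut) to 1 (fully open), set as the call begins (left out, the last holds). The fingers move at their own pace and stop on an object; the grip force is fixed at half the most. Time passes only in rows, so rows that do not move let the fingers close. It gives the time, the measured TCP pose, the force, the opening and the grip force at its end, in the units of the state.
- status.read_state(): the state, without advancing time (a new reading comes with each control period).
- imaging.grab_frame(name): name is "scene" or "side" or "wrist"; returns a dict with "image" (400x640x3 uint8, red, green, blue), "vfov" (degrees; the focal length in pixels is half the picture's height over the tangent of half this angle, whatever the lens; pixels are square), "cx", "cy" (the principal point, pixels), "rvec" (rotation vector, rad) and "tvec" (3), from world to camera coordinates, as OpenCV has them. Camera axes: x right, y down, z forward; pixel columns grow to the right and rows downward; lengths in mm; the calibration is good to about 2 mm. A picture is of the moment at which its call begins. There is no depth.
- job.job_done(): hands the job in; it is judged then, once.
Trained networks look in a picture, given as the dict that the camera call returned (one of the last four; its "shot" number tells which), for a name from the list of things; names that differ only in an ending like _2 or _b are one class to them, and where a whole thing is asked for, a point or a joint stands for the part that bears it (a point fixed in the world has none). Each returns a list of dicts, best first, with "p" (0 to 1); they miss things now and then, are a little off and sometimes report something else, mostly with a low value. They report only what shows in the picture. A call takes as long as a camera call. They do not tell look-alikes from the thing itself.
- imaging.spot_in(picture, thing): "extent" ([left, top, width, height] in pixels, round what is visible of it).
- imaging.trace(picture, thing): "region" (400x640 bool, what is visible of it) and "extent" ([left, top, width, height] in pixels, round what is visible of it).
- imaging.place_of(picture, thing): "centre" ([column, row] in pixels: a listed point, or the origin of a listed thing).
The state is a dict: "clock": time; "q": joint angles; "joint_vel": joint speeds; "effort": joint torques, N m; "tcp_pos": TCP position; "tool_rot": TCP orientation; "ft_force": force on the tool from outside, world axes, zero at the start; "wrist_torque": the same for the moment, N m; "finger_gap": opening from 0.0 (shut) to 1.0 (fully open); "finger_force": force on a finger pad.
Only numpy, scipy, OpenCV 4.12 (cv2) and the standard library are available. Lean on these libraries where they do the work, as an engineer would, in place of code of your own. Each camera call takes 0.05 s, during which the arm holds its last target. There are 200 camera calls.

## Working session

There is one attempt and no reset: what is moved stays moved. The work goes in short steps, Python scripts to look and compute and a tool call to move; the robot and the scene stay as the last step left them, time stands still between calls to the robot, and variables do not carry over. Pictures are saved under pics/ and viewed, at most 10 in all, crops included, and the job is handed in when it is done.

Besides the shell and the picture viewer there is one more tool, called as name([rows], argument=value, ...), one row to a line, values as JSON. arm_command: Moves the arm, as the interface text tells. Its arguments: {"type":"object","properties":{"series":{"type":"array"},"claw":{"type":"number"}},"required":["series"]}

```bash
mkdir -p pics; ls; cat > h.py <<'E'
import numpy as np, cv2
from bench import status, imaging, job
def cam(f):
    R=cv2.Rodrigues(np.array(f["rvec"],float))[0]; t=np.array(f["tvec"],float).ravel()
    F=200/np.tan(np.radians(f["vfov"])/2); K=np.array([[F,0,f["cx"]],[0,F,f["cy"]],[0,0,1]])
    return K,R,t
def onplane(f,px,z):
    K,R,t=cam(f); d=R.T@np.linalg.inv(K)@np.array([px[0],px[1],1.]); c=-R.T@t
    return (c+d*(z-c[2])/d[2])[:3]
def proj(f,P):
    K,R,t=cam(f); q=K@(R@np.array(P,float).T+t[:,None]); return (q[:2]/q[2]).T
def save(f,n,crop=None,s=1):
    im=f["image"][:,:,::-1]
    if crop: l,t,w,h=crop; im=im[t:t+h,l:l+w]
    cv2.imwrite("pics/"+n,cv2.resize(im,None,fx=s,fy=s,interpolation=cv2.INTER_CUBIC))
E
python3 - <<'E'
from h import *
fs={n:imaging.grab_frame(n) for n in("scene","side")}
for n,f in fs.items():
    K,R,t=cam(f); print(n,(-R.T@t).round(),R[2].round(2),f["vfov"])
    save(f,n+"0.png")
    for th,z in (("cast",0+3),("toothless",3),("quadrant",3),("tray",0),("station",0),("seat_top",70),("pin_zone",82),("dropper",0),("mirror",3),("spray",0),("case",0)):
        for d in imaging.place_of(f,th)[:3]:
            print(n,th,round(d["p"],2),np.round(d["centre"]),onplane(f,d["centre"],z).round()[:2])
E
```

```text
pics
scene [1493.  606. 1094.] [-0.61 -0.44 -0.65] 42.05114276609012
scene cast 0.77 [448. 265.] [518. 334.]
scene cast 0.52 [383. 240.] [541. 139.]
scene toothless 0.68 [381. 240.] [545. 135.]
scene toothless 0.16 [249. 146.] [ 428. -485.]
scene quadrant 0.67 [418. 248.] [510. 237.]
scene quadrant 0.51 [249. 145.] [ 423. -487.]
scene tray 0.7 [415. 253.] [530. 237.]
scene station 0.97 [288. 193.] [ 542. -213.]
scene seat_top 0.68 [249. 143.] [ 483. -427.]
scene seat_top 0.51 [288. 173.] [ 527. -221.]
scene dropper 0.63 [354. 180.] [362. -79.]
scene mirror 0.46 [414. 270.] [590. 266.]
scene spray 0.56 [306. 274.] [772.  36.]
scene case 0.87 [250. 145.] [ 420. -488.]
side [163. 893. 805.] [ 0.29 -0.77 -0.57] 47.92535848283924
side cast 0.95 [246. 329.] [525. 343.]
side toothless 0.95 [284. 268.] [527. 137.]
side toothless 0.66 [343. 291.] [363. 157.]
side quadrant 0.68 [263. 294.] [535. 238.]
side quadrant 0.6 [268. 297.] [520. 241.]
side tray 0.85 [262. 291.] [545. 226.]
side station 0.81 [330. 199.] [ 520. -195.]
side seat_top 0.61 [329. 178.] [ 528. -206.]
side pin_zone 0.97 [324. 172.] [ 548. -217.]
side pin_zone 0.27 [281. 265.] [501. 207.]
side dropper 0.45 [366. 232.] [373. -81.]
side mirror 0.64 [235. 301.] [587. 280.]
side spray 0.83 [216. 223.] [783.  40.]
side case 0.89 [388. 160.] [ 407. -498.]
```

View pics/scene0.png

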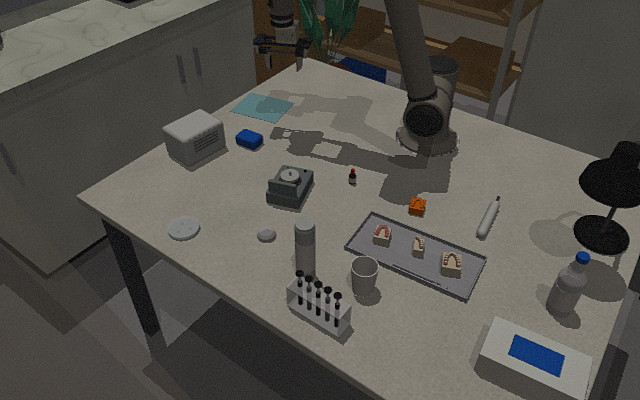

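View pics/side0.png

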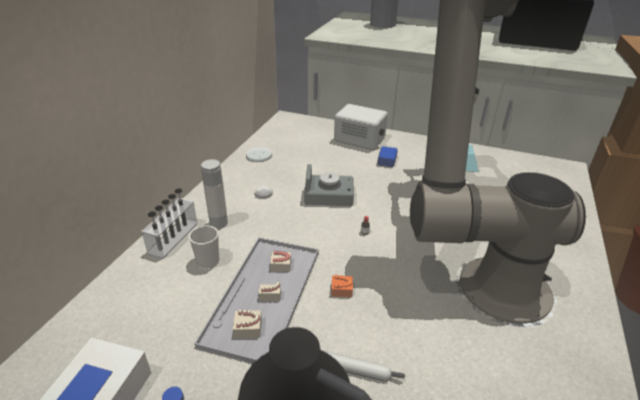

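Candidates in the scene view are the cream pieces at (448,265), (381,238) and (418,248), plus an orange one at (417,206) that is excluded. The piece at (448,265) looks like the full arch, so I'll check it in a close crop.

```bash
python3 - <<'E'
from h import *
f=imaging.grab_frame("scene"); g=imaging.grab_frame("side")
a=cv2.resize(f["image"][205:285,360:480],None,fx=5,fy=5,interpolation=3)
b=cv2.resize(g["image"][240:345,215:305],None,fx=400/105,fy=400/105,interpolation=3)[:, :]
b=cv2.resize(b,(200*343//343,233)); 
c=np.zeros((600,600,3),np.uint8); c[:400]=a[:400,:600]; 
c=np.zeros((600,800,3),np.uint8); c[:400,:600]=a; 
b=cv2.resize(g["image"][240:345,215:265],(200,420),interpolation=3); c[180:,600:]=b
cv2.imwrite("pics/crop1.png",c[:,:,::-1])
s=status.read_state(); print(s["tool_rot"],s["tcp_pos"],s["finger_gap"])
w=imaging.grab_frame("wrist"); K,R,t=cam(w); print(-R.T@t,R)
E
```

```text
[2.91246517e-06 9.73575899e-01 2.28363678e-01 9.71580654e-06] [ 233.47281036 -470.23762634  245.70406797] 1.002270824700343
[ 296.21528741 -438.60123276  383.64258421] [[ 4.44872020e-01 -8.95594145e-01  1.16704645e-04]
 [-8.64484578e-01 -4.29384788e-01  2.61333346e-01]
 [-2.33998503e-01 -1.16360783e-01 -9.65248605e-01]]
```

View pics/crop1.png

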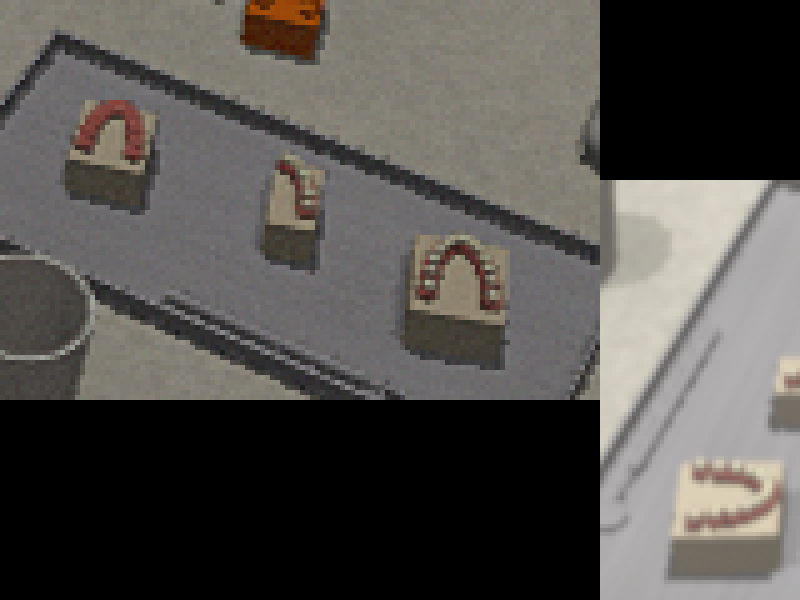

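The full arch is confirmed at scene (448,265), around (521,338) mm, with its front teeth towards the robot (-x) and its heel at +x. I'll look at the station from the wrist on the way.

arm_command([
  [[38,32,5,0,0,-3.3],[38,32,5,0,0,-3.3],[38,32,5,0,0,-3.3],[38,32,5,0,0,-3.3],[38,32,5,0,0,-3.3],[38,32,5,0,0,-3.3],[38,32,5,0,0,-3.3],[38,32,5,0,0,-3.3]],
])

```text
clock: 2.35
tcp_pos: [538.6, -213.1, 286.0]
tool_rot: [0.0, 1.0, -0.001, 0.0]
ft_force: [0.5, -0.0, 0.3]
finger_gap: 1.001
finger_force: 0.0
```

```bash
python3 - <<'E'
from h import *
w=imaging.grab_frame("wrist"); save(w,"w1.png")
s=status.read_state(); print(s["tcp_pos"],s["tool_rot"],s["q"],s["ft_force"])
for th,z in(("station",0),("seat_top",70),("pin_zone",82)):
    for d in imaging.place_of(w,th)[:2]: print(th,round(d["p"],2),np.round(d["centre"]),onplane(w,d["centre"],z).round(1))
E
```

```text
[ 542.40484219 -209.05378083  286.36638822] [-9.54776126e-04  9.99997708e-01 -3.64795277e-04  1.88123717e-03] [-0.50149384  0.41955818  1.29323229  0.00351892  1.42642059  1.06952995] [ 0.57934553  3.5080248  -0.02170063]
station 0.63 [316. 176.] [ 530.  -211.4    0. ]
seat_top 0.73 [320. 186.] [ 531.1 -215.2   70. ]
pin_zone 0.59 [319. 189.] [ 530.9 -214.2   82. ]
```

View pics/w1.png

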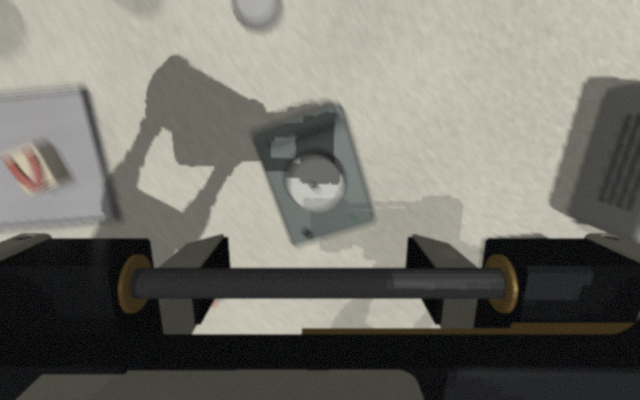

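The station sits at about (315,180) with its back plate at the top and turned about +17°. The frame was still blurred, so I'll retake it now the arm has settled and enlarge the seat.

```bash
python3 - <<'E'
from h import *
w=imaging.grab_frame("wrist"); w=imaging.grab_frame("wrist"); save(w,"w2.png",(235,85,160,170),3.5)
for th,z in(("station",0),("seat_top",70),("pin_zone",82)):
    for d in imaging.place_of(w,th)[:2]: print(th,round(d["p"],2),np.round(d["centre"],1),onplane(w,d["centre"],z).round(1))
r=imaging.trace(w,"station")[0]
m=r["region"].astype(np.uint8); c=max(cv2.findContours(m,0,1)[0],key=cv2.contourArea)
P=np.array([onplane(w,p[0],45)[:2] for p in c],np.float32); print(r["p"],cv2.minAreaRect(P), cv2.boxPoints(cv2.minAreaRect(c)))
# overlay check scripts
for yaw in(15,17,19): 
    y=np.radians(yaw); 
    print(yaw,proj(w,[[531+np.cos(y)*a-np.sin(y)*b,-215+np.sin(y)*a+np.cos(y)*b,45] for a,b in((-75,-55),(-75,55),(75,-55),(75,55))]).round(0).tolist())
print(proj(w,[[531,-215,82],[531,-215,70]]))
np.save("w2.npy",w,allow_pickle=True)
E
```

```text
station 0.57 [316.1 177.5] [ 526.1 -212.1    0. ]
seat_top 0.93 [319.9 181.6] [ 535.  -216.6   70. ]
pin_zone 0.58 [319.4 188.6] [ 529.9 -216.    82. ]
0.96 ((531.9755249023438, -212.9073028564453), (147.58253479003906, 108.31110382080078), 18.765607833862305) [[250.57083 132.49179]
 [341.73453 102.99764]
 [380.13547 221.69144]
 [288.97177 251.18558]]
15 [[378.0, 228.0], [291.0, 249.0], [349.0, 103.0], [254.0, 130.0]]
17 [[380.0, 226.0], [294.0, 250.0], [346.0, 102.0], [252.0, 132.0]]
19 [[381.0, 224.0], [296.0, 251.0], [344.0, 101.0], [251.0, 134.0]]
[[318.4980651  187.59295139]
 [318.46555516 185.20216998]]
```

View pics/w2.png

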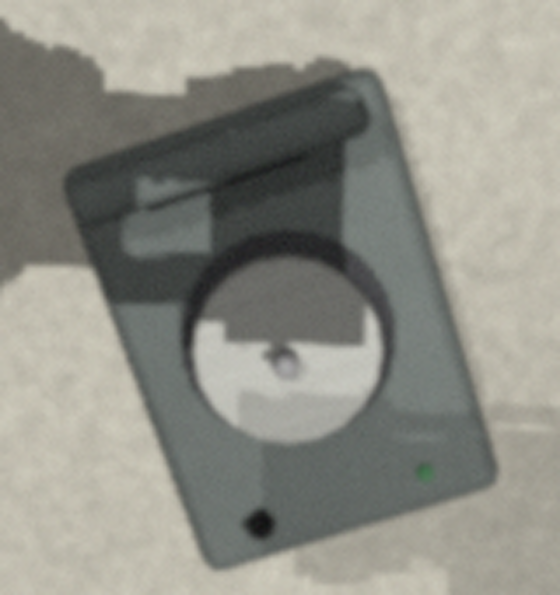

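The pin tip shows at about (317,189), with the seat centred near (317,185). Next is the cast.

arm_command([
  [[-2,60,0,0,0,0],[-2,60,0,0,0,0],[-2,60,0,0,0,0],[-2,60,0,0,0,0],[-2,60,0,0,0,0],[-2,60,0,0,0,0],[-2,60,0,0,0,0],[-2,60,0,0,0,0]],
])

```text
clock: 3.85
tcp_pos: [521.4, 267.0, 286.0]
tool_rot: [0.0, 1.0, -0.001, 0.0]
ft_force: [0.6, 0.9, 0.4]
finger_gap: 1.0
finger_force: 0.0
```

arm_command([
  [[0,40,-15,0,0,0],[0,30,-15,0,0,0],[0,0,-15,0,0,0],[0,0,0,0,0,0],[0,0,0,0,0,0]],
])

```text
clock: 4.47
tcp_pos: [522.1, 334.6, 241.5]
tool_rot: [-0.0, 1.0, -0.001, 0.0]
ft_force: [-0.2, -0.2, 0.8]
finger_gap: 0.997
finger_force: 0.0
```

```bash
python3 - <<'E'
from h import *
w0=np.load("w2.npy",allow_pickle=True).item()
print("pin",onplane(w0,(316.8,189),82),"seat",onplane(w0,(317.1,184.7),70))
w=imaging.grab_frame("wrist")
s=status.read_state(); print(s["tcp_pos"],s["tool_rot"])
for th,z in(("cast",3),("cast_front",18)):
    for d in imaging.place_of(w,th)[:2]: print(th,round(d["p"],2),np.round(d["centre"],1),onplane(w,d["centre"],z).round(1))
r=imaging.trace(w,"cast")[0]
m=r["region"].astype(np.uint8); c=max(cv2.findContours(m,0,1)[0],key=cv2.contourArea)
P=np.array([onplane(w,p[0],33)[:2] for p in c],np.float32); print(r["p"],r["extent"],cv2.minAreaRect(P))
l,t,a,b=[int(v) for v in r["extent"]]; l-=30;t-=30; print(l,t)
save(w,"w3.png",(l,t,a+60,b+60),4)
np.save("w3.npy",w,allow_pickle=True)
E
```

```text
pin [ 529.46722694 -213.1985155    82.        ] seat [ 531.56064048 -213.5019523    70.        ]
[522.1636412  334.73743454 241.76337477] [-2.16185162e-04  9.99999429e-01 -7.72486706e-04  7.06682032e-04]
cast 0.72 [316.4 173.4] [525.3 336.3   3. ]
cast 0.34 [375.6 107.6] [598.4 271.    3. ]
cast_front 0.88 [323.1 201.5] [495.7 328.7  18. ]
0.56 [282.9, 148.5, 60.8, 64.6] ((523.9951171875, 340.3634338378906), (58.832733154296875, 50.87131881713867), 22.66875457763672)
252 118
```

View pics/w3.png

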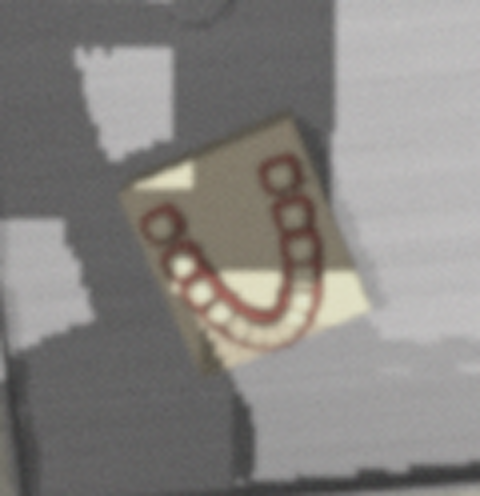

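The crop shows the full arch with 14 or so teeth, front at the bottom (-x), turned about +23°. I'll work out the block's top-face corners.

```bash
python3 - <<'E'
from h import *
w=np.load("w3.npy",allow_pickle=True).item()
P=np.array([onplane(w,(252+x/4-.4,118+y/4-.4),33)[:2] for x,y in((125,195),(293,117),(371,303),(208,372))])
print(P.round(1),P.mean(0))
for i in range(4):
    d=P[(i+1)%4]-P[i]; print(np.hypot(*d).round(1),np.degrees(np.arctan2(d[1],d[0])).round(1))
E
```

```text
[[538.3 371.7]
 [558.6 327.3]
 [508.8 306. ]
 [489.4 350.3]] [523.755019   338.82561803]
48.9 -65.3
54.3 -156.9
48.4 113.6
53.4 23.6
```

arm_command([
  [[1,2,-30,0,0,7.8],[1,2,-30,0,0,7.8],[0,0,-30,0,0,7.8],[0,0,-30,0,0,0],[0,0,-30,0,0,0],[0,0,-30,0,0,0],[0,0,-20,0,0,0],[0,0,-15,0,0,0]],
])

```text
clock: 5.68
tcp_pos: [523.6, 339.5, 25.1]
tool_rot: [0.0, 0.979, 0.203, -0.0]
ft_force: [-0.8, 0.8, 0.5]
finger_gap: 1.002
finger_force: 0.0
```

arm_command([
  [[0,0,0,0,0,0],[0,0,0,0,0,0],[0,0,0,0,0,0],[0,0,0,0,0,0],[0,0,0,0,0,0],[0,0,0,0,0,0]],
], claw=0.3)

```text
clock: 6.42
tcp_pos: [523.6, 339.9, 26.2]
tool_rot: [-0.0, 0.979, 0.203, 0.0]
ft_force: [-0.9, -0.7, 3.3]
finger_gap: 0.541
finger_force: 30.0
```

arm_command([
  [[0,0,20,0,0,0],[0,0,40,0,0,0],[0,0,50,0,0,0],[0,0,40,0,0,0],[0,-50,10,0,0,-2],[0,-55,0,0,0,-2],[0,-55,0,0,0,-1.5],[0,-55,0,0,0,0]],
])

```text
clock: 7.42
tcp_pos: [522.9, 123.1, 185.4]
tool_rot: [0.0, 0.988, 0.156, -0.0]
ft_force: [0.9, 0.2, -2.1]
finger_gap: 0.541
finger_force: 30.0
```

arm_command([
  [[1,-50,0,0,0,0],[1,-50,0,0,0,0],[1,-50,0,0,0,0],[1,-50,0,0,0,0],[1,-50,0,0,0,0],[0,-50,0,0,0,0],[0,-37,0,0,0,0],[0,0,0,0,0,0]],
])

```text
clock: 8.43
tcp_pos: [527.9, -214.7, 185.0]
tool_rot: [0.0, 0.988, 0.154, -0.0]
ft_force: [-0.4, 0.6, -2.6]
finger_gap: 0.545
finger_force: 30.0
```

```bash
python3 - <<'E'
from h import *
w=imaging.grab_frame("wrist")
s=status.read_state(); p=np.array(s["tcp_pos"]);print(p,s["tool_rot"],s["ft_force"],s["finger_gap"],s["finger_force"])
q=s["tool_rot"];yaw=2*np.arctan2(q[2],q[1]);print(np.degrees(yaw))
r=imaging.trace(w,"cast")
for d in r[:2]: print(d["p"],d["extent"])
for z,th in((-23,"cast"),(-8,"cast_front")):
  for d in imaging.place_of(w,th)[:1]: print(th,round(d["p"],2),np.round(d["centre"],1),onplane(w,d["centre"],p[2]+z).round(1))
y=yaw;B=np.array([[p[0]+np.cos(y)*a-np.sin(y)*b,p[1]+np.sin(y)*a+np.cos(y)*b,p[2]+7] for a,b in((28,25),(28,-25),(-28,-25),(-28,25))])
c=proj(w,B);print(c.round(0).tolist())
im=w["image"].copy(); cv2.polylines(im,[c.round().astype(np.int32)],True,(0,255,0),1)
w["image"]=im; save(w,"w4.png",(180,100,270,200),2.9)
E
```

```text
[ 527.92088002 -213.03447654  185.02881875] [-5.01643244e-04  9.88005226e-01  1.54418884e-01 -4.78959183e-04] [ 0.33577321  0.22306518 -2.19905116] 0.5400292524777054 29.989421144127846
17.766194300391515
0.8 [264.3, 202.2, 111.2, 127.7]
cast_front 0.94 [317.2 317.5] [ 499.4 -223.2  177. ]
[[255.0, 217.0], [374.0, 217.0], [369.0, 333.0], [261.0, 333.0]]
```

View pics/w4.png

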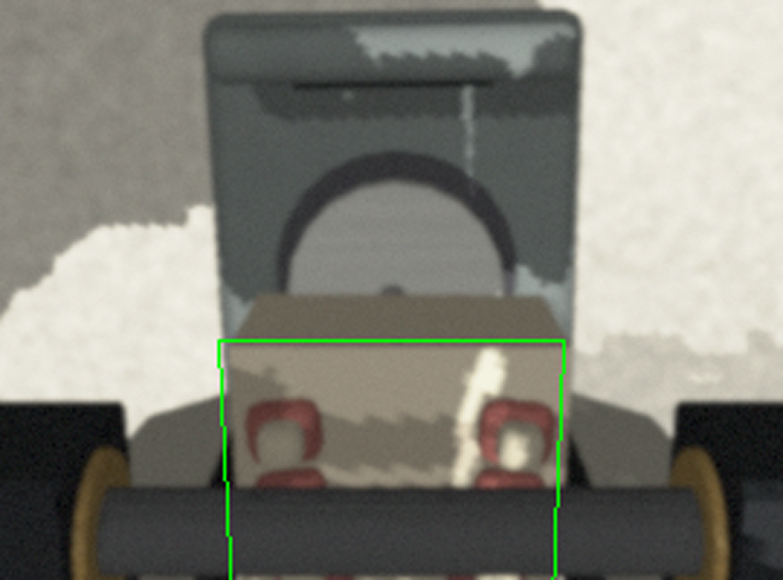

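```bash
python3 - <<'E'
from h import *
w=imaging.grab_frame("wrist"); s=status.read_state(); p=np.array(s["tcp_pos"]); print(p,w["cx"],w["cy"],w["vfov"])
y=np.radians(17.8); A=np.array([[np.cos(y),np.sin(y)],[-np.sin(y),np.cos(y)]])
f=lambda c,z: A@(onplane(w,(180+c[0]/2.9-.3,100+c[1]/2.9-.3),z)[:2]-p[:2])
print("pin top edge",f((392,286),82))
print("seat L,R",f((288,285),70),f((504,285),70),"seat far",f((394,182),70))
print("cast edge L,R",f((230,343),192),f((568,343),192))
print("station far corners z45..90",f((205,25),90),f((581,25),90), "body",f((222,300),45),f((572,300),45))
w0=np.load("w2.npy",allow_pickle=True).item()
print("old pin,seat rel",A@(onplane(w0,(316.8,189),82)[:2]-p[:2]),A@(onplane(w0,(317.1,184.7),70)[:2]-p[:2]))
E
```

```text
[ 528.46186474 -211.02150386  185.63121478] 317.50429683987676 202.498189765741 62.57623907806865
pin top edge [7.92258392 2.47826197]
seat L,R [ 5.02257019 31.08115621] [  5.21135778 -28.11048453] seat far [33.42650092  2.07090427]
cast edge L,R [27.68877916 24.95805808] [ 27.84721536 -23.86530717]
station far corners z45..90 [73.21303291 46.43754714] [ 73.47476165 -41.95906284] body [-6.14696136 54.1925461 ] [ -5.80793236 -51.63334973]
old pin,seat rel [ 0.29173266 -2.38013127] [ 2.19217402 -3.30898906]
```

Readings moved while the arm was settling. I'll back off 30 mm along the tool's -x so the whole pin shows, hold still, then measure.

arm_command([
  [[-14,-5,0,0,0,0],[-14,-4,0,0,0,0],[0,0,0,0,0,0],[0,0,0,0,0,0],[0,0,0,0,0,0],[0,0,0,0,0,0],[0,0,0,0,0,0],[0,0,0,0,0,0]],
])

```text
clock: 9.68
tcp_pos: [500.5, -221.2, 185.7]
tool_rot: [0.0, 0.988, 0.156, -0.0]
ft_force: [-0.9, -1.3, -1.7]
finger_gap: 0.539
finger_force: 30.0
```

```bash
python3 - <<'E'
from h import *
for i in range(3):
    w=imaging.grab_frame("wrist"); s=status.read_state(); p=np.array(s["tcp_pos"]); print(p,w["tvec"],s["ft_force"])
np.save("w5.npy",w,allow_pickle=True)
for d in imaging.place_of(w,"pin_zone")[:1]+imaging.place_of(w,"seat_top")[:1]: print(d)
save(w,"w5.png",(250,120,130,120),5)
E
```

```text
[ 500.50634945 -221.22495871  185.68693415] [-364.07188017  377.1829011   437.36333867] [-0.88823758  0.43094507 -2.06248159]
[ 500.49646628 -221.21839526  185.69730161] [-364.06857378  377.17514518  437.36667398] [-0.21971372 -0.32058499 -2.25320232]
[ 500.48408563 -221.23472668  185.71729421] [-364.06696975  377.17029377  437.36934632] [-0.36527711 -1.02327295 -1.68870808]
{'centre': [320.7, 168.1], 'p': 0.82}
{'centre': [322.7, 165.4], 'p': 0.97}
```

View pics/w5.png

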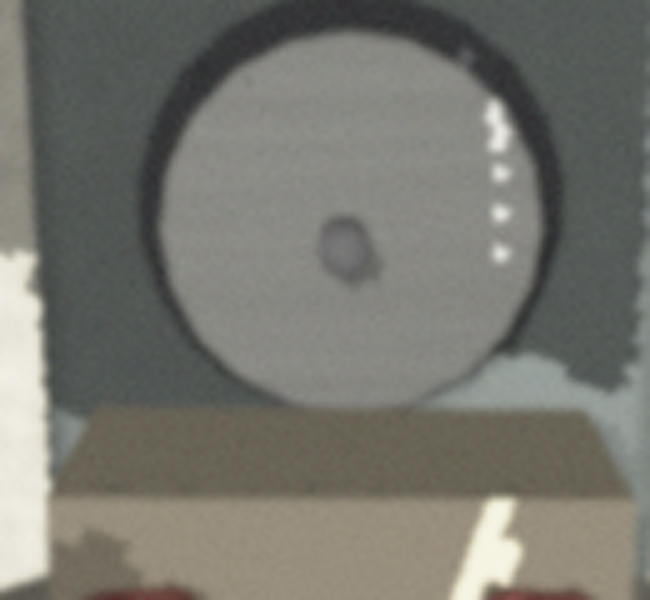

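The pin tip is clear at crop (346,248), seat centre about (351,220), cast's heel edge at row 497.

```bash
python3 - <<'E'
from h import *
w=np.load("w5.npy",allow_pickle=True).item(); p=np.array([500.49,-221.22,185.7])
s=status.read_state();q=s["tool_rot"];y=2*np.arctan2(q[2],q[1]);print(np.degrees(y))
A=np.array([[np.cos(y),np.sin(y)],[-np.sin(y),np.cos(y)]])
f=lambda c,z: A@(onplane(w,(250+c[0]/5-.4,120+c[1]/5-.4),z)[:2]-p[:2])
pin=f((346,247),82); print("pin",pin,"seat",f((351,220),70),f((158,220),70),f((545,220),70),f((351,410),70),f((351,30),70))
L,R=f((50,497),192.7),f((635,497),192.7); print("cast edge",L,R)
print("under heel z162", f((95,408),162.7),f((585,408),162.7))
c=(L+R)/2-[28,0]; print("cast ctr",c,"need tool",pin-c,"world",A.T@(pin-c))
print("body edges",f((28,0),45),f((50,600),45),f((640,0),45))
E
```

```text
17.90337464317254
pin [30.48848774 -0.54033548] seat [32.7270612  -1.35716465] [32.71926201 28.5037113 ] [ 32.73490089 -31.37307093] [ 2.29409677 -1.42079625] [61.37024776 -1.29727525]
cast edge [27.62698618 24.6130918 ] [ 27.63937209 -24.26559714]
under heel z162 [27.32624668 25.16659867] [ 27.33894006 -24.42095197]
cast ctr [-0.36682086  0.17374733] need tool [30.8553086  -0.71408281] world [29.58069848  8.80580836]
body edges [65.28366664 51.58153414] [-40.00511553  52.78256884] [ 65.31048873 -48.9161091 ]
```

arm_command([
  [[10,3,0,0,0,0],[10,3,0,0,0,0],[9.6,2.8,0,0,0,0],[0,0,-25,0,0,0],[0,0,-25,0,0,0],[0,0,-20,0,0,0],[0,0,0,0,0,0],[0,0,0,0,0,0]],
])

```text
clock: 10.92
tcp_pos: [530.8, -212.6, 116.5]
tool_rot: [0.0, 0.988, 0.156, 0.001]
ft_force: [0.4, -0.1, -1.8]
finger_gap: 0.543
finger_force: 30.0
```

arm_command([
  [[0,0,-4,0,0,0],[0,0,-3,0,0,0],[0,0,-2,0,0,0],[0,0,-2,0,0,0],[0,0,0,0,0,0],[0,0,0,0,0,0]],
])

```text
clock: 11.68
tcp_pos: [530.1, -212.5, 104.8]
tool_rot: [0.0, 0.988, 0.156, 0.0]
ft_force: [-0.4, -0.7, -1.9]
finger_gap: 0.545
finger_force: 30.0
```

arm_command([
  [[0,0,-1.5,0,0,0],[0,0,-1.5,0,0,0],[0,0,0,0,0,0],[0,0,0,0,0,0]],
])

```text
clock: 12.18
tcp_pos: [530.1, -212.5, 101.7]
tool_rot: [0.0, 0.988, 0.156, -0.0]
ft_force: [-0.7, 0.8, -1.8]
finger_gap: 0.545
finger_force: 30.0
```

arm_command([
  [[0,0,-1.5,0,0,0],[0,0,-1.5,0,0,0],[0,0,0,0,0,0],[0,0,0,0,0,0]],
])

```text
clock: 12.68
tcp_pos: [530.1, -212.5, 98.7]
tool_rot: [0.0, 0.988, 0.156, 0.0]
ft_force: [-0.9, 0.7, -2.0]
finger_gap: 0.54
finger_force: 30.0
```

There is no contact force with the underside 6 mm below the pin tip, so the pin is in the hole. Continuing down.

arm_command([
  [[0,0,-2,0,0,0],[0,0,-2,0,0,0],[0,0,-2,0,0,0],[0,0,0,0,0,0],[0,0,0,0,0,0]],
])

```text
clock: 13.3
tcp_pos: [530.0, -212.5, 93.0]
tool_rot: [0.0, 0.988, 0.156, 0.0]
ft_force: [-0.6, 0.7, 1.6]
finger_gap: 0.544
finger_force: 30.0
```

arm_command([
  [[0,0,-2,0,0,0],[0,0,-2,0,0,0],[0,0,-2,0,0,0],[0,0,0,0,0,0],[0,0,0,0,0,0],[0,0,0,0,0,0]],
])

```text
clock: 14.05
tcp_pos: [530.1, -212.5, 86.9]
tool_rot: [0.0, 0.988, 0.156, 0.0]
ft_force: [-2.3, 0.7, 4.0]
finger_gap: 0.541
finger_force: 30.0
```

arm_command([
  [[0,0,-1,0,0,0],[0,0,-1,0,0,0],[0,0,0,0,0,0],[0,0,0,0,0,0]],
])

```text
clock: 14.55
tcp_pos: [530.1, -212.5, 85.2]
tool_rot: [0.0, 0.988, 0.156, 0.0]
ft_force: [-1.9, 1.0, 7.4]
finger_gap: 0.54
finger_force: 30.0
```

arm_command([
  [[0,0,-1,0,0,0],[0,0,0,0,0,0],[0,0,0,0,0,0]],
])

```text
clock: 14.92
tcp_pos: [530.1, -212.5, 85.1]
tool_rot: [0.0, 0.988, 0.156, 0.0]
ft_force: [-4.7, 1.6, 14.6]
finger_gap: 0.542
finger_force: 30.0
```

The seat has bottomed: z stopped at 85.1 and the force rose to about 16 N net. One check from the side camera before handing in.

```bash
python3 - <<'E'
from h import *
g=imaging.grab_frame("side"); save(g,"s2.png",(280,130,100,90),6)
s=status.read_state(); print(s["tcp_pos"],s["ft_force"],s["wrist_torque"],s["finger_force"])
E
```

```text
[ 530.14231266 -212.47240689   85.07480468] [-4.53678699  3.26835806 13.98127244] [ 0.5382559   0.89852637 -0.03164993] 29.990108739584684
```

View pics/s2.png

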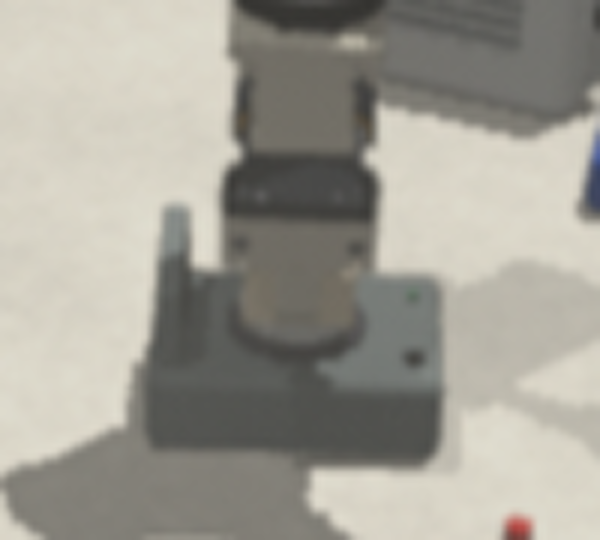

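The gripper is upright over the seat at crop (300,300), clear of the back plate at (175,280), and the dropper is undisturbed. Handing in.

```bash
python3 -c "
from bench import job; print(job.job_done())"
```

```text
the job is handed in; nothing more can be done
None
```

I handed the job in with the full-arch cast on the pin and its front teeth facing away from the back plate. The gripper was still pressing it down: downward travel stopped as the force rose to about 16 N, so the seat should be at its stop. No pass or fail result came back.

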